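# Open the tea-leaf bin for a look and ease its lid shut

### The arm

A 6-joint arm with a two-finger parallel gripper is mounted at the origin on the work surface. World frame = base frame: x ahead of the robot, y to its left, z up, the work surface at z = 0. Lengths are in m, angles in rad, forces in N, time in s.
With the tool pointing down it reaches from about 0.325 to 0.775 m from the base axis. Payload 5.5 kg.
Tool frame: the origin (TCP) lies at the very end of the fingers, on their centre line; the grasp point (between the pads) lies 19 mm behind it (arm.grasp_offset is the z of the grasp point in the tool frame, in m); z points along the fingers, y is the direction in which the jaws open and shut (so a half turn about z gives the same grasp; the last joint's range is limited). The gripper opens to 88 mm and grips with 3 to 60 N. Pads are 20 mm wide; open, the fingers measure 115 mm over their backs; the gripper's body (75 mm by 178 mm) begins 61 mm behind the grasp point.
Start: joints at [-1.276, 0.091, 1.231, -0, 1.82, -0.057], TCP at [0.207, -0.563, 0.223] pointing down, gripper open.
Joint ranges: [-2.87, 2.87], [-0.86, 2.18], [0.17, 2.46], [-1.51, 4.65], [0.06, 2.69], [-2.65, 2.65]. Speed limits (rad/s): [2.57, 2.57, 3.01, 3.14, 3.14, 3.14].

### API

Orientations are given as a unit quaternion [w, x, y, z].
In Python, from rig import arm gives the robot as it stands.
- The arm moves only by the tool drive_tool, never from a script. Its argument "increments" is a list of rows, each a list of 3 entries, a list of its own where there are three numbers: the shift along the tool's x, y, z in m, then the turn, a rotation vector about the tool's x, y, z in rad, then the closure, from 0 (fully open) to 1 (shut). A call has exactly 5 rows; each row shifts and turns the commanded pose from where the row before left it, along the tool's axes as they then stand; what a row does not reach is not made up. A row lasts 1/12 s, in which the tool goes at most 41.7 mm and 7.16 degrees, less where a joint would pass 70% of its speed; a pose out of reach is approached as far as the arm can. A call is refused whole if a number of a shift passes 0.0417 or a number of a turn 0.125, either way. A call with a gripper value outside its range is refused whole. The fingers move at their own pace and stop on an object; "squeeze" is the grip in N (left out, the last holds). Time passes only in rows, so rows that do not move let the fingers close, or fill a call up. It gives the time, the measured TCP pose, the force and the opening at its end, in the units of the state.
- arm.get_obs(): the state, without advancing time (a new reading comes with each control period).
- arm.grab_frame(name): name is "scene" or "side" or "wrist"; returns a dict with "img" (480x640x3 uint8, red, green, blue), "range_z" (480x640 float32, m along the optical axis (not along the pixel's ray), 0 where there is no reading), "mtx" (3x3 intrinsics, pixels), "world_from_camera" (4x4, takes a point from camera to world coordinates); the wrist camera has in their place "hand_eye" (4x4, takes a point from camera to tool coordinates, whose origin is the TCP and whose axes are the flange's). Camera axes: x right, y down, z forward; pixel columns grow to the right and rows downward; lengths in m; the calibration is good to about 2 mm. The wrist camera is an equidistant fisheye: a pixel r from the principal point sees the ray r / f radians off the axis. A picture is of the moment at which its call begins: read the wrist's pose just before it.
- arm.sign_off(): hands the job in, once; it reports no verdict.
The state is a dict: "time": time; "q": joint angles; "dq": joint speeds; "effort": joint torques, N m; "tcp_pos": TCP position; "tool_rot": TCP orientation; "ft_force": force on the tool from outside, world axes, zero at the start; "wrist_torque": the same for the moment, N m; "opening": finger opening in m.
Only numpy, scipy, OpenCV 4.12 (cv2) and the standard library are available. Lean on these libraries where they do the work, as an engineer would, in place of code of your own. Each camera call takes 0.05 s, during which the arm holds its last target.

### The job

I want to look into the little steel tea-leaf bin: with your fingertips press its front lever slowly right down so that the lid stands fully open, and hold it there for three seconds. Then keep your fingers on the lever and ease it back up, slowly, until the lid is shut, so that the lid never drops or slams, and take your hand away. Work the bin by its lever only, without touching the lid, grip or lift nothing, and leave everything else on the counter where it stands.

Things in the scene. Friction and masses are not known exactly. Their poses are not given: they have to be found in the camera images.
- bin: Small round steel pedal-type waste bin for tea leaves, fixed on the counter: shell 170 mm across, black base ring 176 mm across and 50 mm high, top of the closed lid 221 mm above the counter, a grey bucket inside. Origin: centre of its underside, on the counter. Its -x axis points to its front, where the lever sticks out; +x points to its back, where the lid is hinged.
- lever: The bin's press lever: a flat steel bar 22 mm wide and 5 mm thick that comes out of the middle of the front of the base ring and ends in a cross pad 74 mm wide (along the bin's y) by 40 mm deep and 8 mm thick, the pad's centre 174 mm in front of the bin's centre. Origin on its pivot, 30 mm in front of the bin's centre and 34 mm above the counter. It turns down 0.24 rad at the pivot. It needs 5 to 12 N on the pad and springs back up by itself with the lid.
- lever_pad (a point): Centre of the top face of the lever's pad, the place to press. 55 mm above the counter with the lever up (lid shut), 21 mm above it when the lever is fully down at its stop (lid fully open); in between the lid angle grows in proportion to the drop. The pad's top face slopes by 0.12 rad at most. The nearest part of the bin's front (the slot cheeks) is 57 mm behind the pad's rear edge.
- lid_angle (a joint): Angle of the bin's lid in rad: 0 shut, 1.22 fully open at its stop. Linked rigidly to the lever: about 0.035 rad for each mm the pad moves down. There is no damper or catch: if the lever is let go the lid falls shut with a bang in well under half a second.
- lid: The bin's round steel lid, 178 mm across, 20 mm high, hinged at the back of the bin. Origin on the hinge axis, 94 mm behind the bin's centre, 203 mm above the counter; with the lid shut its axes match the bin's. It swings up and back over the hinge.
- tumbler_a: Glass tumbler, 68 mm across the rim, 54 mm at the foot, 88 mm high, standing loose near the bin. Origin: centre of its underside.
- tumbler_b: Second glass tumbler, the same size, loose, on the other side of the bin's lever. Origin: centre of its underside.
- teapot: White porcelain teapot, belly 116 mm across, 92 mm high without lid, spout to its +x (reaches 97 mm), handle to its -x (reaches 95 mm). Loose. Origin: centre of its underside.
- teapot_lid: Loose porcelain lid on the teapot, 74 mm across, with a ball knob to 28 mm above the pot's rim. Origin: centre of the underside of its flange.
- rice_pot: Small aluminium rice pot with its lid on, 160 mm across, 134 mm high with the knob, two side loops reaching 106 mm along its y. Loose. Origin: centre of its underside.
- tea_caddy: Round aluminium tea tin, 87 mm across, 126 mm high. Loose. Origin: centre of its underside.
- light_switch (a joint): Toggle of the overhead light switch left of the bin, on a white 70 by 50 mm block, 69 mm high, rad: 0 as it stands. Not part of the job; nor are the other fixed things on the counter: a bamboo tray rack 225 mm high along the left edge, and a low tray of cups and a chopping board along the far edge.
There are look-alikes about, which are no part of the job. What is shaped like the rice_pot but orange or turquoise is not meant.

How it is judged:
By the outcome, as a careful person would: the job done as asked, in the order asked, and still so for the second after the job is handed in, with the robot touching nothing.
It also fails if it takes over 51 s, if anything falls off the work surface, if the arm or the gripper's body presses on something with over 40 N, if the wrist force passes 120 N, or if a joint passes its speed limit or range.

## Working session

There is one attempt and no reset: what is moved stays moved. The work goes in short steps, Python scripts to look and compute and a tool call to move; the robot and the scene stay as the last step left them, time stands still between calls to the robot, and variables do not carry over. Pictures are saved under pics/ and viewed, and the job is handed in when it is done.

Besides the shell and the picture viewer there is one more tool, called after "Request:" as a command line: name --argument value ..., lists and objects as JSON in quotes. drive_tool: Moves the arm, as the interface text tells. Its arguments: {"type":"object","properties":{"increments":{"type":"array","items":{"type":"array"}},"squeeze":{"type":"number"}},"required":["increments"]}

```bash
mkdir -p pics; ls
python3 - <<'E'
from rig import arm
import cv2,numpy as np
o=arm.get_obs()
print({k:np.round(v,3) for k,v in o.items()}, arm.grasp_offset)
for n in ["scene","side"]:
    f=arm.grab_frame(n)
    cv2.imwrite(f"pics/{n}0.png",f["img"][:,:,::-1])
    np.savez(f"{n}0.npz",**f)
    print(n,f["mtx"].round(1).tolist(),f["world_from_camera"].round(3).tolist())
E
```

```text
pics
{'time': np.float64(0.0), 'q': array([-1.276,  0.092,  1.232,  0.   ,  1.82 , -0.057]), 'dq': array([-0.001, -0.   ,  0.   ,  0.   ,  0.001,  0.001]), 'effort': array([ 1.0000e-03, -4.4645e+01, -4.0644e+01,  7.0000e-02,  2.9000e-02,
       -0.0000e+00]), 'tcp_pos': array([ 0.207, -0.563,  0.222]), 'tool_rot': array([-0.001,  0.985,  0.175, -0.   ]), 'ft_force': array([ 0.043,  0.399, -0.674]), 'wrist_torque': array([-0.022, -0.039, -0.026]), 'opening': np.float64(0.088)} -0.0187
scene [[483.5, 0.0, 331.9], [0.0, 483.5, 233.7], [0.0, 0.0, 1.0]] [[-0.761, 0.391, -0.518, 1.354], [0.649, 0.467, -0.6, 0.903], [0.007, -0.793, -0.609, 1.075], [0.0, 0.0, 0.0, 1.0]]
side [[509.5, 0.0, 320.3], [0.0, 509.5, 250.3], [0.0, 0.0, 1.0]] [[0.824, 0.412, -0.389, 1.135], [0.566, -0.577, 0.589, -0.871], [0.018, -0.706, -0.708, 1.164], [0.0, 0.0, 0.0, 1.0]]
```

View pics/scene0.png

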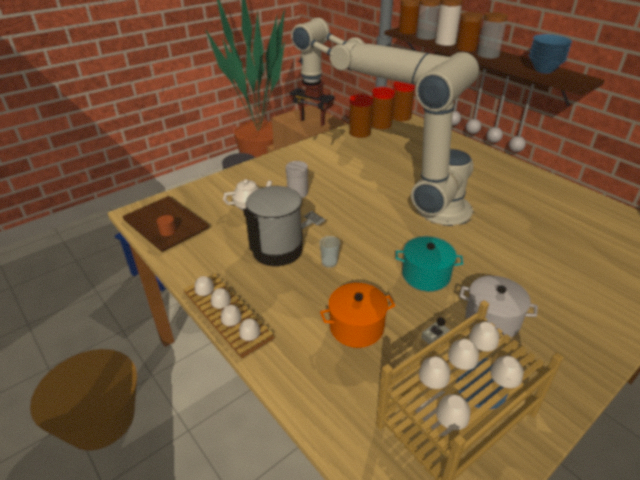

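View pics/side0.png

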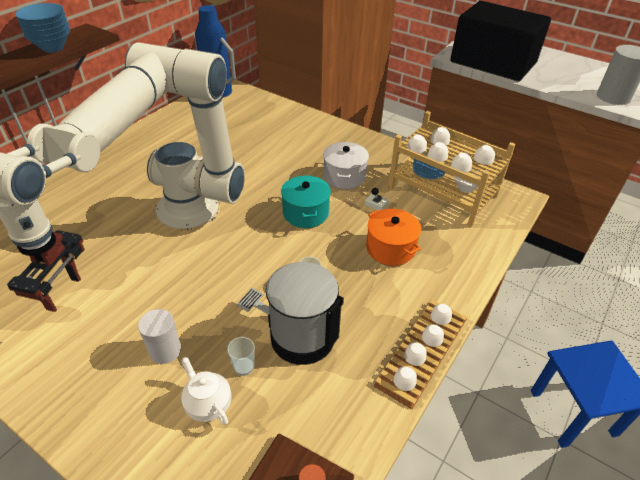

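Scene view: the bin is at about (275,225), the pad at (315,220) and one tumbler at (330,250). Side view: the bin is at (303,310), the ribbed pad at (250,300), one tumbler at (242,355), and the other tumbler is behind the bin near (310,265). Next I'll measure them.

```bash
cat > h.py <<'E'
import numpy as np,cv2
def load(n): return dict(np.load(n))
def cloud(f):
    z=f["range_z"]; K=f["mtx"]; v,u=np.mgrid[:480,:640]
    P=np.stack([(u-K[0,2])/K[0,0]*z,(v-K[1,2])/K[1,1]*z,z],-1)
    T=f["world_from_camera"]; W=P@T[:3,:3].T+T[:3,3]; W[z<=0]=np.nan
    return W
E
python3 - <<'E'
from h import *
for n in ["scene0.npz","side0.npz"]:
    f=load(n);W=cloud(f)
    im=f["img"]
    if n[1]=='c': c=im[140:300,200:380]
    else: c=im[230:430,130:370]
    cv2.imwrite("pics/crop_"+n[:-4]+".png",cv2.resize(c,None,fx=3.3,fy=2.9 if 0 else 3.3,interpolation=cv2.INTER_CUBIC)[:600,:,::-1])
    # table check
    print(n,"counter z median",np.nanmedian(W[...,2][(abs(W[...,2])<.03)]))
    # lid top: z .21-.23
    m=(abs(W[...,2]-.22)<.008)&(W[...,0]>.3)&(W[...,0]<1)&(abs(W[...,1])<.5)
    k,l,s,c=cv2.connectedComponentsWithStats(m.astype(np.uint8))
    for i in range(1,k):
        if s[i,4]>100:
            p=W[l==i]; (cx,cy),r=cv2.minEnclosingCircle(p[:,:2].astype(np.float32))
            print("lid",s[i],c[i].round(),p.mean(0).round(3),cx,cy,r)
    # things between .02 and .12 near
    m=(W[...,2]>.04)&(W[...,2]<.07)&(W[...,0]>.25)&(W[...,0]<1.1)&(W[...,1]<.6)&(W[...,1]>-.5)
    k,l,s,c=cv2.connectedComponentsWithStats(m.astype(np.uint8))
    for i in range(1,k):
        if s[i,4]>30:
            p=W[l==i]; print(s[i],c[i].round(),p.mean(0).round(3),p.min(0).round(3),p.max(0).round(3))
E
```

```text
scene0.npz counter z median 0.002177045519844434
lid [ 246  186   55   30 1169] [273. 200.] [ 0.653 -0.2    0.218] 0.6487014293670654 -0.20588070154190063 0.08786752074956894
[286 180  21  11 118] [297. 186.] [ 0.391 -0.43   0.056] [ 0.348 -0.484  0.04 ] [ 0.417 -0.408  0.07 ]
[234 196  12  10  79] [240. 201.] [ 0.622 -0.48   0.057] [ 0.6   -0.499  0.041] [ 0.636 -0.461  0.07 ]
[301 211  24  23 219] [311. 219.] [ 0.488 -0.216  0.055] [ 0.451 -0.258  0.041] [ 0.558 -0.18   0.064]
[248 236  54  22 395] [277. 250.] [ 0.686 -0.151  0.055] [ 0.572 -0.232  0.04 ] [ 0.749 -0.116  0.07 ]
[321 241  16   7  81] [329. 244.] [ 0.535 -0.063  0.058] [ 0.52  -0.076  0.044] [ 0.563 -0.037  0.07 ]
[320 248  19  12 121] [329. 254.] [ 0.567 -0.024  0.055] [ 0.529 -0.054  0.041] [ 0.585 -0.009  0.07 ]
[402 262  51  24 359] [425. 277.] [0.407 0.251 0.055] [0.317 0.154 0.04 ] [0.438 0.296 0.07 ]
[194 276  18  15 191] [203. 283.] [ 0.947 -0.171  0.053] [ 0.919 -0.197  0.04 ] [ 0.971 -0.15   0.065]
[211 288  18  15 201] [219. 295.] [ 0.936 -0.091  0.053] [ 0.908 -0.116  0.04 ] [ 0.959 -0.071  0.063]
[466 30
[... 1914 characters left out ...]
] [165. 348.] [ 0.402 -0.472  0.055] [ 0.357 -0.5    0.04 ] [ 0.417 -0.426  0.07 ]
[230 341  23  16 177] [240. 348.] [ 0.56  -0.36   0.056] [ 0.545 -0.392  0.04 ] [ 0.591 -0.342  0.07 ]
[406 343  21  19 284] [416. 351.] [ 0.935 -0.106  0.053] [ 0.907 -0.127  0.04 ] [ 0.958 -0.077  0.064]
[230 353  25  17 142] [243. 363.] [ 0.596 -0.39   0.055] [ 0.56  -0.407  0.04 ] [ 0.609 -0.356  0.07 ]
[184 365  12  15  78] [190. 372.] [ 0.506 -0.486  0.059] [ 0.49  -0.495  0.045] [ 0.516 -0.474  0.07 ]
[395 367  22  20 324] [406. 376.] [ 0.947 -0.186  0.053] [ 0.918 -0.207  0.04 ] [ 0.972 -0.157  0.063]
[217 374  14  33 142] [226. 392.] [ 0.617 -0.476  0.06 ] [ 0.568 -0.5    0.04 ] [ 0.634 -0.447  0.07 ]
```

View pics/crop_side0.png

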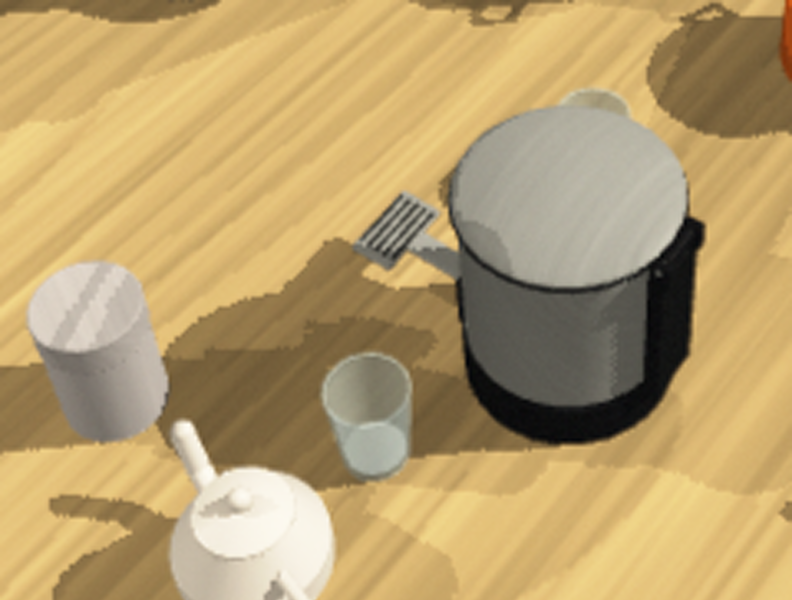

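Run:
```python
from h import *
for n in ["scene0.npz","side0.npz"]:
    f=load(n);W=cloud(f)
    m=(W[...,2]>.04)&(W[...,2]<.07)&(W[...,0]>.43)&(W[...,0]<.57)&(W[...,1]<-.16)&(W[...,1]>-.28)
    p=W[m]
    print(n)
    r=cv2.minAreaRect(p[p[:,0]<.505][:,:2].astype(np.float32)); print(r)
    for a in np.arange(.44,.57,.01):
        q=p[(p[:,0]>=a)&(p[:,0]<a+.01)]
        if len(q): print(a.round(3),len(q),q.min(0).round(3),q.max(0).round(3),q.mean(0).round(3))
```

```text
scene0.npz
((0.47853246331214905, -0.21720431745052338), (0.05040345713496208, 0.07813732326030731), 7.2833123207092285)
0.45 16 [ 0.451 -0.249  0.05 ] [ 0.46  -0.184  0.064] [ 0.457 -0.212  0.059]
0.46 39 [ 0.46  -0.258  0.049] [ 0.47  -0.18   0.064] [ 0.465 -0.218  0.058]
0.47 40 [ 0.47  -0.253  0.047] [ 0.48  -0.18   0.063] [ 0.475 -0.215  0.057]
0.48 40 [ 0.48  -0.254  0.048] [ 0.49  -0.181  0.062] [ 0.485 -0.215  0.056]
0.49 32 [ 0.49  -0.253  0.046] [ 0.499 -0.185  0.058] [ 0.494 -0.222  0.053]
0.5 11 [ 0.501 -0.23   0.048] [ 0.51  -0.204  0.058] [ 0.505 -0.214  0.052]
0.51 13 [ 0.511 -0.226  0.048] [ 0.519 -0.206  0.054] [ 0.514 -0.217  0.051]
0.52 13 [ 0.52  -0.229  0.044] [ 0.529 -0.204  0.058] [ 0.524 -0.216  0.049]
0.53 8 [ 0.531 -0.215  0.043] [ 0.54  -0.203  0.056] [ 0.535 -0.209  0.049]
0.54 3 [ 0.542 -0.206  0.047] [ 0.55  -0.196  0.056] [ 0.547 -0.2    0.051]
0.55 4 [ 0.552 -0.194  0.041] [ 0.558 -0.186  0.054] [ 0.554 -0.191  0.047]
side0.npz
((0.47938472032546997, -0.22015272080898285), (0.05119431018829346, 0.07645026594400406), 3.998020648956299)
0.45 36 [ 0.453 -0.257  0.053] [ 0.46  -0.187  0.061] [ 0.458 -0.218  0.057]
0.46 79 [ 0.46  -0.259  0.047] [ 0.47  -0.186  0.065] [ 0.465 -0.223  0.057]
0.47 79 [ 0.47  -0.258  0.049] [ 0.48  -0.185  0.062] [ 0.475 -0.224  0.055]
0.48 83 [ 0.48  -0.258  0.048] [ 0.49  -0.181  0.061] [ 0.485 -0.221  0.054]
0.49 58 [ 0.49  -0.257  0.044] [ 0.5   -0.19   0.059] [ 0.494 -0.228  0.052]
0.5 26 [ 0.5   -0.231  0.046] [ 0.51  -0.207  0.054] [ 0.505 -0.22   0.05 ]
0.51 27 [ 0.511 -0.232  0.044] [ 0.52  -0.207  0.055] [ 0.515 -0.218  0.049]
0.52 25 [ 0.52  -0.229  0.042] [ 0.53  -0.207  0.052] [ 0.525 -0.219  0.047]
0.53 16 [ 0.531 -0.229  0.043] [ 0.538 -0.212  0.05 ] [ 0.534 -0.221  0.047]
0.54 7 [ 0.54  -0.23   0.043] [ 0.543 -0.219  0.051] [ 0.542 -0.224  0.046]
0.55 10 [ 0.553 -0.239  0.044] [ 0.557 -0.234  0.061] [ 0.555 -0.238  0.053]
```

Both views agree. The bin centre is about (0.650,-0.211) and the pad centre about (0.476,-0.220), which gives the stated 174 mm distance. The bin's x-axis is yawed about 0.05 rad. The tumblers are at y of about -0.37 and -0.04, clear of the gripper body. First I'll turn the tool to match the bin and close the fingers.

Request:
drive_tool --increments '[[[0, 0, 0], [0, 0, 0.06], 1], [[0, 0, 0], [0, 0, 0.06], 1], [[0, 0, 0], [0, 0, 0.06], 1], [[0, 0, 0], [0, 0, 0.06], 1], [[0, 0, 0], [0, 0, 0.06], 1]]' --squeeze 15

```text
time: 0.52
tcp_pos: [0.2067, -0.5631, 0.222]
tool_rot: [-0.001, 1.0, 0.024, -0.0]
ft_force: [-0.1, -0.2, -0.1]
opening: 0.0579
```

Request:
drive_tool --increments '[[[0.014, -0.016, 0], [0, 0, 0], 1], [[0.014, -0.016, 0], [0, 0, 0], 1], [[0.014, -0.016, 0], [0, 0, 0], 1], [[0.014, -0.016, 0], [0, 0, 0], 1], [[0.014, -0.016, 0], [0, 0, 0], 1]]'

```text
time: 0.93
tcp_pos: [0.2729, -0.4788, 0.222]
tool_rot: [-0.0, 1.0, 0.026, -0.0]
ft_force: [1.3, -0.6, -0.6]
opening: 0.0245
```

Request:
drive_tool --increments '[[[0.014, -0.016, 0], [0, 0, 0], 1], [[0.014, -0.016, 0], [0, 0, 0], 1], [[0.014, -0.016, 0], [0, 0, 0], 1], [[0.014, -0.016, 0], [0, 0, 0], 1], [[0.014, -0.016, 0], [0, 0, 0], 1]]'

```text
time: 1.35
tcp_pos: [0.3387, -0.3952, 0.2221]
tool_rot: [-0.0, 1.0, 0.026, -0.0]
ft_force: [-0.5, -0.9, -1.0]
opening: 0.0004
```

Request:
drive_tool --increments '[[[0.014, -0.016, 0], [0, 0, 0], 1], [[0.014, -0.016, 0], [0, 0, 0], 1], [[0.014, -0.016, 0], [0, 0, 0], 1], [[0.014, -0.016, 0], [0, 0, 0], 1], [[0.014, -0.016, 0], [0, 0, 0], 1]]'

```text
time: 1.77
tcp_pos: [0.4044, -0.3117, 0.2221]
tool_rot: [-0.0, 1.0, 0.026, -0.0]
ft_force: [1.4, 0.8, -0.3]
opening: 0.0001
```

Request:
drive_tool --increments '[[[0.014, -0.016, 0.005], [0, 0, 0], 1], [[0.014, -0.016, 0.01], [0, 0, 0], 1], [[0.014, -0.016, 0.01], [0, 0, 0], 1], [[0.014, -0.016, 0.01], [0, 0, 0], 1], [[0.0, -0.0, 0.01], [0, 0, 0], 1]]'

```text
time: 2.18
tcp_pos: [0.4582, -0.2432, 0.1766]
tool_rot: [-0.001, 1.0, 0.028, 0.0]
ft_force: [0.8, -0.1, -0.7]
opening: -0.0001
```

Request:
drive_tool --increments '[[[0.004, -0.0045, 0.014], [0, 0, 0], 1], [[0.004, -0.0045, 0.014], [0, 0, 0], 1], [[0.004, -0.0045, 0.014], [0, 0, 0], 1], [[0.004, -0.0045, 0.014], [0, 0, 0], 1], [[0.003, -0.004, 0.014], [0, 0, 0], 1]]'

```text
time: 2.6
tcp_pos: [0.474, -0.2233, 0.1061]
tool_rot: [-0.0, 1.0, 0.025, -0.0]
ft_force: [1.0, 0.2, 0.5]
opening: 0.0008
```

Run:
```python
from rig import arm
import cv2,numpy as np
o=arm.get_obs(); print(o["tcp_pos"],o["ft_force"],o["time"])
f=arm.grab_frame("wrist"); np.savez("wrist1.npz",**f,pos=o["tcp_pos"],rot=o["tool_rot"]); cv2.imwrite("pics/wrist1.png",f["img"][:,:,::-1])
print(f["mtx"].round(1).tolist(),f["hand_eye"].round(3).tolist())
f=arm.grab_frame("side"); cv2.imwrite("pics/side1.png",cv2.resize(f["img"][180:420,130:400],None,fx=2.4,fy=2.4)[:,:,::-1])
```

```text
[ 0.47401696 -0.22328722  0.10605156] [1.00414172 0.22242644 0.50977419] 2.6
[[371.6, 0.0, 322.7], [0.0, 371.6, 235.1], [0.0, 0.0, 1.0]] [[0.001, -0.956, -0.292, 0.081], [1.0, 0.001, 0.0, 0.0], [0.0, -0.292, 0.956, -0.162], [0.0, 0.0, 0.0, 1.0]]
```

View pics/wrist1.png

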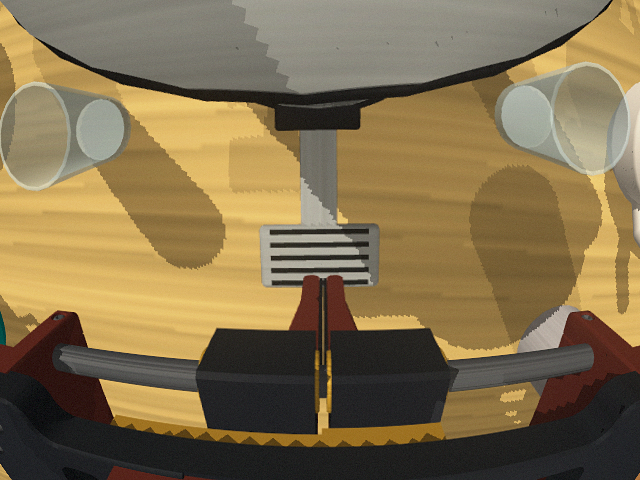

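View pics/side1.png

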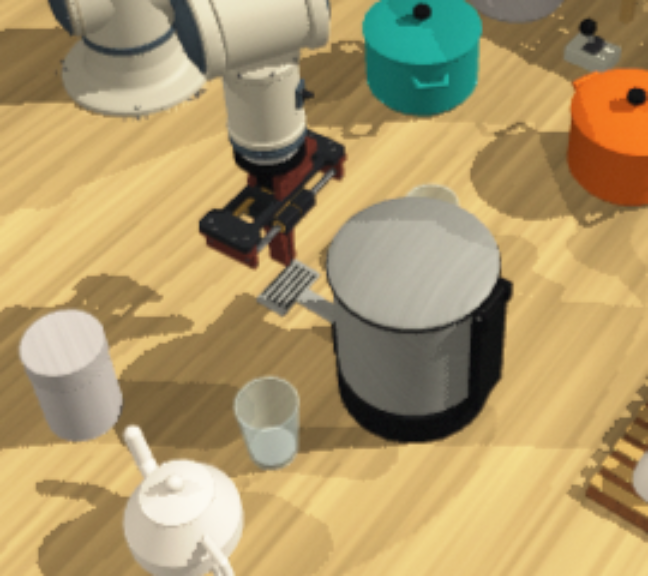

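Wrist view: the pad is at (262–379, 225–287), centred under the finger line, and both tumblers are well to the sides. The wrist camera sits 81 mm on the bin side of the tool, and at pressing height it would come within millimetres of the lid's front edge. I'll check whether joint 6 allows a half turn, and check the pad centre.

Run:
```python
from rig import arm
from h import *
from scipy.spatial.transform import Rotation as R
o=arm.get_obs(); print(o["q"].round(3))
f=load("wrist1.npz"); K=f["mtx"]
q=f["rot"]; Rt=R.from_quat([q[1],q[2],q[3],q[0]]).as_matrix()
def ray(u,v,z):
    d=np.array([u-K[0,2],v-K[1,2]]); r=np.hypot(*d); th=r/K[0,0]
    c=np.r_[d/r*np.sin(th),np.cos(th)]
    H=f["hand_eye"]; dw=Rt@(H[:3,:3]@c); pw=Rt@H[:3,3]+f["pos"]
    return pw+dw*(z-pw[2])/dw[2]
P=[ray(u,v,z) for u,v,z in [(261,226,.053),(379,226,.053),(378,287,.057),(262,287,.057)]]
print(np.round(P,3),np.mean(P,0).round(4))
```

```text
[-0.505 -0.104  1.634 -0.     1.617  1.015]
[[ 0.493 -0.185  0.053]
 [ 0.497 -0.256  0.053]
 [ 0.458 -0.259  0.057]
 [ 0.455 -0.186  0.057]] [ 0.4757 -0.2217  0.055 ]
```

Pad centre confirmed at about (0.476,-0.221). Joint 6 can take a −π turn (1.015 to −2.13). I'll raise clear of the bin, then turn.

Request:
drive_tool --increments '[[[0, 0, -0.025], [0, 0, 0], 1], [[0, 0, -0.03], [0, 0, 0], 1], [[0, 0, -0.03], [0, 0, 0], 1], [[0, 0, -0.03], [0, 0, 0], 1], [[0, 0, -0.025], [0, 0, 0], 1]]'

```text
time: 3.12
tcp_pos: [0.4741, -0.2239, 0.2508]
tool_rot: [0.001, 1.0, 0.025, 0.001]
ft_force: [0.6, 1.0, -0.2]
opening: 0.0004
```

Request:
drive_tool --increments '[[[0, 0, 0], [0, 0, -0.12], 1], [[0, 0, 0], [0, 0, -0.12], 1], [[0, 0, 0], [0, 0, -0.12], 1], [[0, 0, 0], [0, 0, -0.12], 1], [[0, 0, 0], [0, 0, -0.12], 1]]'

```text
time: 3.53
tcp_pos: [0.4741, -0.2238, 0.2484]
tool_rot: [0.0, 0.947, 0.322, 0.0]
ft_force: [0.6, 0.4, -0.3]
opening: 0.0
```

Request:
drive_tool --increments '[[[0, 0, 0], [0, 0, -0.12], 1], [[0, 0, 0], [0, 0, -0.12], 1], [[0, 0, 0], [0, 0, -0.12], 1], [[0, 0, 0], [0, 0, -0.12], 1], [[0, 0, 0], [0, 0, -0.12], 1]]'

```text
time: 3.95
tcp_pos: [0.4741, -0.2238, 0.2484]
tool_rot: [0.0, 0.809, 0.588, 0.0]
ft_force: [0.1, -0.9, 0.2]
opening: 0.0006
```

Request:
drive_tool --increments '[[[0, 0, 0], [0, 0, -0.12], 1], [[0, 0, 0], [0, 0, -0.12], 1], [[0, 0, 0], [0, 0, -0.12], 1], [[0, 0, 0], [0, 0, -0.12], 1], [[0, 0, 0], [0, 0, -0.12], 1]]'

```text
time: 4.37
tcp_pos: [0.4741, -0.2238, 0.2484]
tool_rot: [0.0, 0.599, 0.801, -0.0]
ft_force: [0.1, -0.4, 0.5]
opening: 0.0005
```

Request:
drive_tool --increments '[[[0, 0, 0], [0, 0, -0.12], 1], [[0, 0, 0], [0, 0, -0.12], 1], [[0, 0, 0], [0, 0, -0.12], 1], [[0, 0, 0], [0, 0, -0.12], 1], [[0, 0, 0], [0, 0, -0.12], 1]]'

```text
time: 4.78
tcp_pos: [0.4741, -0.2238, 0.2484]
tool_rot: [0.0, 0.336, 0.942, -0.0]
ft_force: [-0.3, 0.3, -0.4]
opening: 0.0011
```

Request:
drive_tool --increments '[[[0, 0, 0], [0, 0, -0.12], 1], [[0, 0, 0], [0, 0, -0.12], 1], [[0, 0, 0], [0, 0, -0.12], 1], [[0, 0, 0], [0, 0, -0.12], 1], [[0, 0, 0], [0, 0, -0.12], 1]]'

```text
time: 5.2
tcp_pos: [0.4741, -0.2238, 0.2484]
tool_rot: [0.0, 0.042, 0.999, -0.0]
ft_force: [0.1, 0.4, 0.9]
opening: 0.0006
```

Request:
drive_tool --increments '[[[0, 0, 0], [0, 0, -0.12], 1], [[0, 0, 0], [0, 0, -0.02], 1], [[0, 0, 0], [0, 0, 0], 1], [[0, 0, 0], [0, 0, 0], 1], [[0, 0, 0], [0, 0, 0], 1]]'

```text
time: 5.62
tcp_pos: [0.4744, -0.2232, 0.2478]
tool_rot: [0.0, -0.024, 1.0, -0.0]
ft_force: [0.7, 0.9, 0.1]
opening: 0.0005
```

Request:
drive_tool --increments '[[[-0.002, 0.0025, 0.02], [0, 0, 0], 1], [[0, 0, 0.033], [0, 0, 0], 1], [[0, 0, 0.033], [0, 0, 0], 1], [[0, 0, 0.033], [0, 0, 0], 1], [[0, 0, 0.03], [0, 0, 0], 1]]'

```text
time: 6.03
tcp_pos: [0.4759, -0.2202, 0.0967]
tool_rot: [-0.0, -0.024, 1.0, 0.0]
ft_force: [-0.3, -0.4, -0.2]
opening: 0.0005
```

Request:
drive_tool --increments '[[[0, 0, 0.015], [0, 0, 0], 1], [[0, 0, 0.012], [0, 0, 0], 1], [[0, 0, 0.006], [0, 0, 0], 1], [[0, 0, 0.002], [0, 0, 0], 1], [[0, 0, 0], [0, 0, 0], 1]]'

```text
time: 6.45
tcp_pos: [0.4768, -0.2206, 0.0643]
tool_rot: [0.0, -0.025, 1.0, -0.0]
ft_force: [0.4, -0.4, 0.5]
opening: 0.0005
```

Run:
```python
from rig import arm
import cv2,numpy as np
o=arm.get_obs(); print(o["tcp_pos"].round(4),o["ft_force"].round(2),o["time"],o["q"].round(3))
a=arm.grab_frame("side")["img"][180:420,130:400]; b=arm.grab_frame("scene")["img"][120:300,200:380]
cv2.imwrite("pics/v2.png",np.hstack([cv2.resize(a,(450,400)),cv2.resize(b,(350,400))])[:,:,::-1])
```

```text
[ 0.4768 -0.2206  0.0643] [ 0.36 -0.39  0.46] 6.45 [-0.498 -0.084  1.687 -0.     1.538 -2.119]
```

View pics/v2.png

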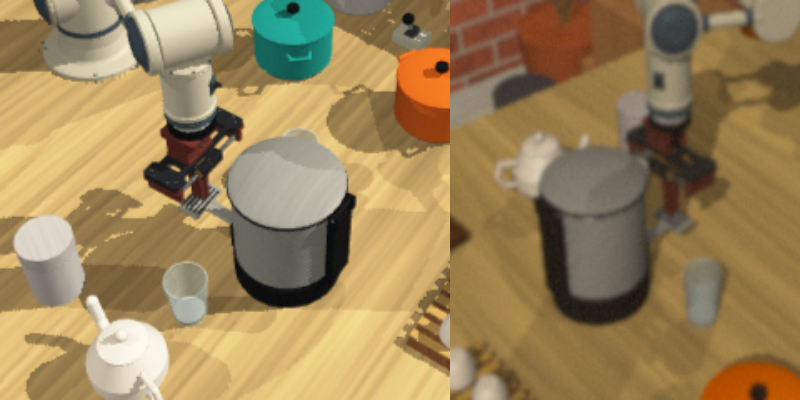

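The tips stand over the pad centre (left panel around (200,200)) with clearance to the lid and tumblers. Now I'll press slowly.

Request:
drive_tool --increments '[[[0, 0, 0.002], [0, 0, 0], 1], [[0, 0, 0.0015], [0, 0, 0], 1], [[0, 0, 0.0015], [0, 0, 0], 1], [[0, 0, 0.001], [0, 0, 0], 1], [[0, 0, 0.001], [0, 0, 0], 1]]'

```text
time: 6.97
tcp_pos: [0.4764, -0.2204, 0.0566]
tool_rot: [0.0, -0.025, 1.0, -0.0]
ft_force: [-0.3, -0.1, 2.1]
opening: 0.0006
```

Request:
drive_tool --increments '[[[0, 0, 0.001], [0, 0, 0], 1], [[0, 0, 0.001], [0, 0, 0], 1], [[0, 0, 0.001], [0, 0, 0], 1], [[0, 0, 0.001], [0, 0, 0], 1], [[0, 0, 0.001], [0, 0, 0], 1]]'

```text
time: 7.38
tcp_pos: [0.476, -0.2204, 0.0528]
tool_rot: [-0.0, -0.025, 1.0, -0.0]
ft_force: [-4.4, 1.0, 7.8]
opening: 0.0007
```

Request:
drive_tool --increments '[[[0, 0, 0.001], [0, 0, 0], 1], [[0, 0, 0.001], [0, 0, 0], 1], [[0, 0, 0.001], [0, 0, 0], 1], [[0, 0, 0.001], [0, 0, 0], 1], [[0, 0, 0.001], [0, 0, 0], 1]]'

```text
time: 7.8
tcp_pos: [0.4757, -0.2205, 0.0477]
tool_rot: [-0.001, -0.025, 1.0, -0.0]
ft_force: [-5.5, 1.1, 7.0]
opening: 0.0005
```

Request:
drive_tool --increments '[[[0, 0, 0.001], [0, 0, 0], 1], [[0, 0, 0.001], [0, 0, 0], 1], [[0, 0, 0.001], [0, 0, 0], 1], [[0, 0, 0.001], [0, 0, 0], 1], [[0, 0, 0.001], [0, 0, 0], 1]]'

```text
time: 8.22
tcp_pos: [0.4756, -0.2206, 0.0426]
tool_rot: [-0.001, -0.025, 1.0, -0.0]
ft_force: [-5.2, 0.1, 7.1]
opening: 0.0004
```

Request:
drive_tool --increments '[[[0, 0, 0.001], [0, 0, 0], 1], [[0, 0, 0.001], [0, 0, 0], 1], [[0, 0, 0.001], [0, 0, 0], 1], [[0, 0, 0.001], [0, 0, 0], 1], [[0, 0, 0.001], [0, 0, 0], 1]]'

```text
time: 8.63
tcp_pos: [0.4755, -0.2206, 0.0375]
tool_rot: [-0.001, -0.025, 1.0, -0.0]
ft_force: [-6.9, 0.9, 8.1]
opening: 0.0001
```

Request:
drive_tool --increments '[[[0, 0, 0.001], [0, 0, 0], 1], [[0, 0, 0.001], [0, 0, 0], 1], [[0, 0, 0.001], [0, 0, 0], 1], [[0, 0, 0.001], [0, 0, 0], 1], [[0, 0, 0.001], [0, 0, 0], 1]]'

```text
time: 9.05
tcp_pos: [0.4755, -0.2206, 0.0325]
tool_rot: [-0.001, -0.025, 1.0, -0.0]
ft_force: [-5.4, 1.3, 7.2]
opening: 0.0009
```

Request:
drive_tool --increments '[[[0, 0, 0.001], [0, 0, 0], 1], [[0, 0, 0.001], [0, 0, 0], 1], [[0, 0, 0.001], [0, 0, 0], 1], [[0, 0, 0.001], [0, 0, 0], 1], [[0, 0, 0.001], [0, 0, 0], 1]]'

```text
time: 9.47
tcp_pos: [0.4758, -0.2206, 0.0274]
tool_rot: [-0.001, -0.025, 1.0, -0.0]
ft_force: [-4.3, 0.7, 5.8]
opening: 0.0003
```

Request:
drive_tool --increments '[[[0, 0, 0.001], [0, 0, 0], 1], [[0, 0, 0.001], [0, 0, 0], 1], [[0, 0, 0.001], [0, 0, 0], 1], [[0, 0, 0.0005], [0, 0, 0], 1], [[0, 0, 0.0005], [0, 0, 0], 1]]'

```text
time: 9.88
tcp_pos: [0.476, -0.2206, 0.0232]
tool_rot: [-0.0, -0.025, 1.0, -0.0]
ft_force: [-3.9, 0.0, 5.0]
opening: 0.0005
```

Request:
drive_tool --increments '[[[0, 0, 0.0005], [0, 0, 0], 1], [[0, 0, 0.0005], [0, 0, 0], 1], [[0, 0, 0.0005], [0, 0, 0], 1], [[0, 0, 0.0005], [0, 0, 0], 1], [[0, 0, 0.0005], [0, 0, 0], 1]]'

```text
time: 10.3
tcp_pos: [0.4762, -0.2206, 0.0217]
tool_rot: [-0.0, -0.025, 1.0, -0.0]
ft_force: [-8.7, 2.3, 15.0]
opening: 0.0002
```

The force jump to 15 N shows the stop at TCP z = 0.0217. I'll add a touch more preload and start the hold.

Request:
drive_tool --increments '[[[0, 0, 0.0004], [0, 0, 0], 1], [[0, 0, 0], [0, 0, 0], 1], [[0, 0, 0], [0, 0, 0], 1], [[0, 0, 0], [0, 0, 0], 1], [[0, 0, 0], [0, 0, 0], 1]]'

```text
time: 10.72
tcp_pos: [0.4762, -0.2206, 0.0218]
tool_rot: [-0.0, -0.025, 1.0, -0.0]
ft_force: [-9.5, 2.0, 13.5]
opening: 0.0003
```

Run:
```python
from rig import arm
import cv2,numpy as np
o=arm.get_obs(); print(o["tcp_pos"].round(4),o["ft_force"].round(2),o["time"])
A=arm.grab_frame("side");np.savez("side3.npz",**A); B=arm.grab_frame("scene");np.savez("scene3.npz",**B)
a=A["img"][130:420,130:400]; b=B["img"][120:300,200:380]
cv2.imwrite("pics/v3.png",np.hstack([cv2.resize(a,(450,480)),cv2.resize(b,(350,400+80))])[:,:,::-1])
```

```text
[ 0.4762 -0.2206  0.0218] [-9.46  2.   13.52] 10.7167
```

View pics/v3.png

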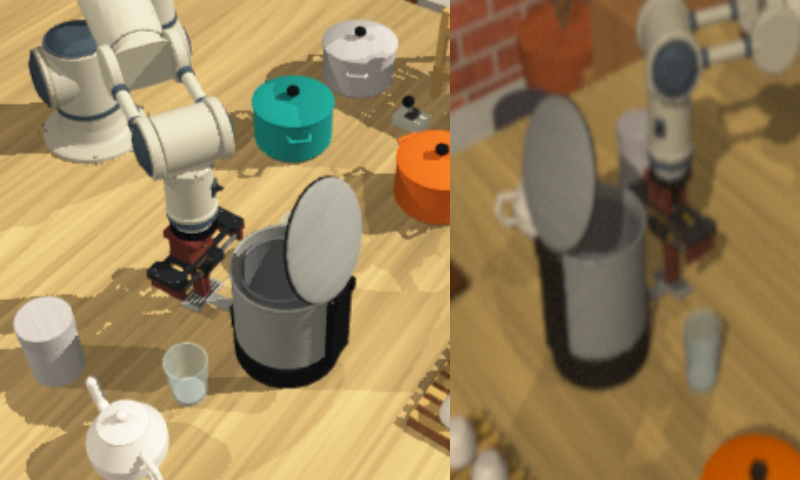

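The lid stands open at (325,240) in the left panel, with the bucket visible and everything else unmoved. I'll check the lid angle from depth before the hold.

Run:
```python
from h import *
for n in ["side3.npz","scene3.npz"]:
    W=cloud(load(n)); m=(W[...,2]>.25)&(W[...,0]>.66)&(W[...,0]<.9)&(abs(W[...,1]+.207)<.1)
    p=W[m]; c=p.mean(0); s=np.linalg.svd(p-c)[2][2]; s*=np.sign(s[2])
    print(n,len(p),c.round(3),s.round(3),"tilt",np.arccos(s[2]).round(3),p[:,2].max())
```

```text
side3.npz 2555 [ 0.713 -0.22   0.317] [0.918 0.023 0.396] tilt 1.164 0.3788140530676132
scene3.npz 1574 [ 0.713 -0.191  0.314] [0.918 0.093 0.385] tilt 1.175 0.37962090204806265
```

Request:
drive_tool --increments '[[[0, 0, 0.0002], [0, 0, 0], 1], [[0, 0, 0], [0, 0, 0], 1], [[0, 0, 0], [0, 0, 0], 1], [[0, 0, 0], [0, 0, 0], 1], [[0, 0, 0], [0, 0, 0], 1]]'

```text
time: 11.23
tcp_pos: [0.4762, -0.2206, 0.0218]
tool_rot: [-0.0, -0.025, 1.0, -0.0]
ft_force: [-10.0, 2.1, 15.5]
opening: 0.0007
```

Depth gives a tilt of about 1.17 in both views, slightly under 1.22, though the highest point of 0.379 m fits full opening. I'll push a little more to confirm it's at the stop.

Request:
drive_tool --increments '[[[0, 0, 0.0003], [0, 0, 0], 1], [[0, 0, 0.0003], [0, 0, 0], 1], [[0, 0, 0.0003], [0, 0, 0], 1], [[0, 0, 0.0003], [0, 0, 0], 1], [[0, 0, 0], [0, 0, 0], 1]]'

```text
time: 11.65
tcp_pos: [0.4762, -0.2207, 0.0216]
tool_rot: [0.0, -0.025, 1.0, -0.001]
ft_force: [-11.6, 3.5, 22.1]
opening: 0.0005
```

1.2 mm of command moved it only 0.2 mm and added 7 N, so it is at the hard stop. Holding for over 3 s.

Request:
drive_tool --increments '[[[0, 0, 0], [0, 0, 0], 1], [[0, 0, 0], [0, 0, 0], 1], [[0, 0, 0], [0, 0, 0], 1], [[0, 0, 0], [0, 0, 0], 1], [[0, 0, 0], [0, 0, 0], 1]]'

```text
time: 12.07
tcp_pos: [0.4762, -0.2207, 0.0217]
tool_rot: [0.0, -0.025, 1.0, -0.0]
ft_force: [-12.6, 3.3, 21.4]
opening: 0.0003
```

Request:
drive_tool --increments '[[[0, 0, 0], [0, 0, 0], 1], [[0, 0, 0], [0, 0, 0], 1], [[0, 0, 0], [0, 0, 0], 1], [[0, 0, 0], [0, 0, 0], 1], [[0, 0, 0], [0, 0, 0], 1]]'

```text
time: 12.48
tcp_pos: [0.4762, -0.2207, 0.0216]
tool_rot: [0.0, -0.025, 1.0, -0.0]
ft_force: [-12.4, 2.8, 21.2]
opening: 0.0006
```

Request:
drive_tool --increments '[[[0, 0, 0], [0, 0, 0], 1], [[0, 0, 0], [0, 0, 0], 1], [[0, 0, 0], [0, 0, 0], 1], [[0, 0, 0], [0, 0, 0], 1], [[0, 0, 0], [0, 0, 0], 1]]'

```text
time: 12.9
tcp_pos: [0.4762, -0.2207, 0.0216]
tool_rot: [0.0, -0.025, 1.0, -0.0]
ft_force: [-12.1, 2.7, 20.9]
opening: 0.0005
```

Request:
drive_tool --increments '[[[0, 0, 0], [0, 0, 0], 1], [[0, 0, 0], [0, 0, 0], 1], [[0, 0, 0], [0, 0, 0], 1], [[0, 0, 0], [0, 0, 0], 1], [[0, 0, 0], [0, 0, 0], 1]]'

```text
time: 13.32
tcp_pos: [0.4762, -0.2207, 0.0216]
tool_rot: [0.0, -0.025, 1.0, -0.001]
ft_force: [-12.4, 3.5, 21.1]
opening: 0.0005
```

Request:
drive_tool --increments '[[[0, 0, 0], [0, 0, 0], 1], [[0, 0, 0], [0, 0, 0], 1], [[0, 0, 0], [0, 0, 0], 1], [[0, 0, 0], [0, 0, 0], 1], [[0, 0, 0], [0, 0, 0], 1]]'

```text
time: 13.73
tcp_pos: [0.4762, -0.2207, 0.0216]
tool_rot: [0.0, -0.025, 1.0, -0.0]
ft_force: [-13.2, 3.1, 21.3]
opening: 0.0004
```

Request:
drive_tool --increments '[[[0, 0, 0], [0, 0, 0], 1], [[0, 0, 0], [0, 0, 0], 1], [[0, 0, 0], [0, 0, 0], 1], [[0, 0, 0], [0, 0, 0], 1], [[0, 0, 0], [0, 0, 0], 1]]'

```text
time: 14.15
tcp_pos: [0.4763, -0.2207, 0.0217]
tool_rot: [0.0, -0.025, 1.0, -0.001]
ft_force: [-12.2, 3.8, 20.5]
opening: 0.0003
```

Request:
drive_tool --increments '[[[0, 0, 0], [0, 0, 0], 1], [[0, 0, 0], [0, 0, 0], 1], [[0, 0, 0], [0, 0, 0], 1], [[0, 0, 0], [0, 0, 0], 1], [[0, 0, 0], [0, 0, 0], 1]]'

```text
time: 14.57
tcp_pos: [0.4762, -0.2207, 0.0216]
tool_rot: [0.0, -0.025, 1.0, -0.0]
ft_force: [-12.8, 3.7, 20.2]
opening: 0.0003
```

Request:
drive_tool --increments '[[[0, 0, 0], [0, 0, 0], 1], [[0, 0, 0], [0, 0, 0], 1], [[0, 0, 0], [0, 0, 0], 1], [[0, 0, 0], [0, 0, 0], 1], [[0, 0, 0], [0, 0, 0], 1]]'

```text
time: 14.98
tcp_pos: [0.4762, -0.2207, 0.0216]
tool_rot: [0.0, -0.025, 1.0, -0.0]
ft_force: [-12.4, 3.7, 20.5]
opening: 0.0008
```

Held 3.3 s at the stop. Now easing up.

Request:
drive_tool --increments '[[[0, 0, -0.0005], [0, 0, 0], 1], [[0, 0, -0.0005], [0, 0, 0], 1], [[0, 0, -0.0005], [0, 0, 0], 1], [[0, 0, -0.0005], [0, 0, 0], 1], [[0, 0, -0.0005], [0, 0, 0], 1]]'

```text
time: 15.4
tcp_pos: [0.4761, -0.2206, 0.022]
tool_rot: [-0.0, -0.025, 1.0, -0.0]
ft_force: [-5.7, 0.8, 6.9]
opening: 0.0005
```

Request:
drive_tool --increments '[[[0, 0, -0.0006], [0, 0, 0], 1], [[0, 0, -0.0006], [0, 0, 0], 1], [[0, 0, -0.0006], [0, 0, 0], 1], [[0, 0, -0.0006], [0, 0, 0], 1], [[0, 0, -0.0006], [0, 0, 0], 1]]'

```text
time: 15.82
tcp_pos: [0.4762, -0.2205, 0.0238]
tool_rot: [-0.0, -0.025, 1.0, -0.0]
ft_force: [-2.9, -0.5, 2.6]
opening: 0.0004
```

Request:
drive_tool --increments '[[[0, 0, -0.0007], [0, 0, 0], 1], [[0, 0, -0.0007], [0, 0, 0], 1], [[0, 0, -0.0007], [0, 0, 0], 1], [[0, 0, -0.0007], [0, 0, 0], 1], [[0, 0, -0.0007], [0, 0, 0], 1]]'

```text
time: 16.23
tcp_pos: [0.4764, -0.2204, 0.0275]
tool_rot: [-0.0, -0.025, 1.0, -0.0]
ft_force: [-4.3, -0.5, 4.5]
opening: 0.0
```

Request:
drive_tool --increments '[[[0, 0, -0.0008], [0, 0, 0], 1], [[0, 0, -0.0008], [0, 0, 0], 1], [[0, 0, -0.0008], [0, 0, 0], 1], [[0, 0, -0.0008], [0, 0, 0], 1], [[0, 0, -0.0008], [0, 0, 0], 1]]'

```text
time: 16.65
tcp_pos: [0.4763, -0.2204, 0.0315]
tool_rot: [-0.0, -0.025, 1.0, -0.0]
ft_force: [-5.9, -0.1, 4.9]
opening: 0.0005
```

Request:
drive_tool --increments '[[[0, 0, -0.0008], [0, 0, 0], 1], [[0, 0, -0.0008], [0, 0, 0], 1], [[0, 0, -0.0008], [0, 0, 0], 1], [[0, 0, -0.0008], [0, 0, 0], 1], [[0, 0, -0.0008], [0, 0, 0], 1]]'

```text
time: 17.07
tcp_pos: [0.4763, -0.2204, 0.0356]
tool_rot: [0.0, -0.025, 1.0, -0.0]
ft_force: [-5.4, -0.8, 5.0]
opening: -0.0
```

Request:
drive_tool --increments '[[[0, 0, -0.0008], [0, 0, 0], 1], [[0, 0, -0.0008], [0, 0, 0], 1], [[0, 0, -0.0008], [0, 0, 0], 1], [[0, 0, -0.0008], [0, 0, 0], 1], [[0, 0, -0.0008], [0, 0, 0], 1]]'

```text
time: 17.48
tcp_pos: [0.4765, -0.2204, 0.0397]
tool_rot: [0.0, -0.025, 1.0, -0.0]
ft_force: [-4.1, -0.3, 6.0]
opening: 0.0003
```

Request:
drive_tool --increments '[[[0, 0, -0.0008], [0, 0, 0], 1], [[0, 0, -0.0008], [0, 0, 0], 1], [[0, 0, -0.0008], [0, 0, 0], 1], [[0, 0, -0.0008], [0, 0, 0], 1], [[0, 0, -0.0008], [0, 0, 0], 1]]'

```text
time: 17.9
tcp_pos: [0.4767, -0.2204, 0.0438]
tool_rot: [0.0, -0.025, 1.0, -0.0]
ft_force: [-4.0, -0.8, 5.7]
opening: 0.0005
```

Request:
drive_tool --increments '[[[0, 0, -0.0008], [0, 0, 0], 1], [[0, 0, -0.0008], [0, 0, 0], 1], [[0, 0, -0.0008], [0, 0, 0], 1], [[0, 0, -0.0008], [0, 0, 0], 1], [[0, 0, -0.0008], [0, 0, 0], 1]]'

```text
time: 18.32
tcp_pos: [0.477, -0.2204, 0.048]
tool_rot: [0.001, -0.025, 1.0, -0.0]
ft_force: [-3.1, -1.0, 5.5]
opening: 0.0003
```

Request:
drive_tool --increments '[[[0, 0, -0.0006], [0, 0, 0], 1], [[0, 0, -0.0006], [0, 0, 0], 1], [[0, 0, -0.0006], [0, 0, 0], 1], [[0, 0, -0.0005], [0, 0, 0], 1], [[0, 0, -0.0005], [0, 0, 0], 1]]'

```text
time: 18.73
tcp_pos: [0.4773, -0.2203, 0.051]
tool_rot: [0.001, -0.025, 1.0, -0.0]
ft_force: [-2.1, -0.1, 6.5]
opening: 0.0003
```

Request:
drive_tool --increments '[[[0, 0, -0.0004], [0, 0, 0], 1], [[0, 0, -0.0004], [0, 0, 0], 1], [[0, 0, -0.0004], [0, 0, 0], 1], [[0, 0, -0.0004], [0, 0, 0], 1], [[0, 0, -0.0004], [0, 0, 0], 1]]'

```text
time: 19.15
tcp_pos: [0.4775, -0.2203, 0.0531]
tool_rot: [0.001, -0.025, 1.0, -0.0]
ft_force: [-1.7, 0.2, 6.6]
opening: 0.0004
```

Request:
drive_tool --increments '[[[0, 0, -0.0004], [0, 0, 0], 1], [[0, 0, -0.0004], [0, 0, 0], 1], [[0, 0, -0.0004], [0, 0, 0], 1], [[0, 0, -0.0003], [0, 0, 0], 1], [[0, 0, -0.0003], [0, 0, 0], 1]]'

```text
time: 19.57
tcp_pos: [0.4777, -0.2203, 0.0549]
tool_rot: [0.002, -0.025, 1.0, -0.0]
ft_force: [-0.3, -0.2, 5.8]
opening: 0.0005
```

Request:
drive_tool --increments '[[[0, 0, -0.0003], [0, 0, 0], 1], [[0, 0, -0.0003], [0, 0, 0], 1], [[0, 0, -0.0003], [0, 0, 0], 1], [[0, 0, -0.0003], [0, 0, 0], 1], [[0, 0, -0.0003], [0, 0, 0], 1]]'

```text
time: 19.98
tcp_pos: [0.4779, -0.2203, 0.0564]
tool_rot: [0.002, -0.025, 1.0, -0.0]
ft_force: [1.0, -1.0, 3.4]
opening: 0.0002
```

Request:
drive_tool --increments '[[[0, 0, -0.0003], [0, 0, 0], 1], [[0, 0, -0.0003], [0, 0, 0], 1], [[0, 0, -0.0003], [0, 0, 0], 1], [[0, 0, -0.0003], [0, 0, 0], 1], [[0, 0, -0.0003], [0, 0, 0], 1]]'

```text
time: 20.4
tcp_pos: [0.4763, -0.2201, 0.0566]
tool_rot: [-0.0, -0.025, 1.0, 0.0]
ft_force: [0.8, 0.3, 2.0]
opening: 0.0001
```

Request:
drive_tool --increments '[[[0, 0, -0.0003], [0, 0, 0], 1], [[0, 0, -0.0003], [0, 0, 0], 1], [[0, 0, -0.0003], [0, 0, 0], 1], [[0, 0, -0.0003], [0, 0, 0], 1], [[0, 0, -0.0003], [0, 0, 0], 1]]'

```text
time: 20.82
tcp_pos: [0.476, -0.2202, 0.058]
tool_rot: [-0.001, -0.025, 1.0, 0.0]
ft_force: [0.9, 0.7, 0.1]
opening: -0.0001
```

Request:
drive_tool --increments '[[[0, 0, -0.0003], [0, 0, 0], 1], [[0, 0, -0.0003], [0, 0, 0], 1], [[0, 0, -0.0003], [0, 0, 0], 1], [[0, 0, -0.0003], [0, 0, 0], 1], [[0, 0, -0.0003], [0, 0, 0], 1]]'

```text
time: 21.23
tcp_pos: [0.4763, -0.2203, 0.06]
tool_rot: [-0.0, -0.025, 1.0, -0.0]
ft_force: [0.6, -0.2, 0.1]
opening: 0.0005
```

Request:
drive_tool --increments '[[[0, 0, -0.002], [0, 0, 0], 1], [[0, 0, -0.006], [0, 0, 0], 1], [[0, 0, -0.012], [0, 0, 0], 1], [[0, 0, -0.02], [0, 0, 0], 1], [[0, 0, -0.02], [0, 0, 0], 1]]'

```text
time: 21.65
tcp_pos: [0.4761, -0.2202, 0.1212]
tool_rot: [-0.0, -0.025, 1.0, 0.0]
ft_force: [0.3, 0.7, 0.2]
opening: 0.0006
```

Request:
drive_tool --increments '[[[0, 0, -0.02], [0, 0, 0], 1], [[0, 0, -0.025], [0, 0, 0], 1], [[0, 0, -0.025], [0, 0, 0], 1], [[0.01, 0, -0.025], [0, 0, 0], 1], [[0.01, 0, -0.02], [0, 0, 0], 1]]'

```text
time: 22.07
tcp_pos: [0.4565, -0.2213, 0.2384]
tool_rot: [0.001, -0.025, 1.0, -0.001]
ft_force: [-0.1, -0.1, -0.1]
opening: 0.0004
```

Request:
drive_tool --increments '[[[0.02, 0, -0.01], [0, 0, 0], 1], [[0.02, 0, 0], [0, 0, 0], 1], [[0.01, 0, 0], [0, 0, 0], 1], [[0, 0, 0], [0, 0, 0], 1], [[0, 0, 0], [0, 0, 0], 1]]'

```text
time: 22.48
tcp_pos: [0.4065, -0.2239, 0.2453]
tool_rot: [0.001, -0.025, 1.0, -0.0]
ft_force: [-0.3, -0.0, 0.1]
opening: 0.0005
```

Run:
```python
from rig import arm
from h import *
o=arm.get_obs(); print(o["tcp_pos"].round(4),o["ft_force"].round(2),o["time"])
A=arm.grab_frame("side"); B=arm.grab_frame("scene")
for n,f in (("side0.npz",A),("scene0.npz",B)):
    W=cloud(f);W0=cloud(load(n))
    for w in (W0,W):
        m=(abs(w[...,2]-.22)<.012)&(abs(w[...,0]-.65)<.1)&(abs(w[...,1]+.21)<.1)
        p=w[m]; c=p.mean(0); print(n,"lid",len(p),c.round(3),np.linalg.svd(p-c)[2][2].round(3),end=" ")
        m=(w[...,2]>.04)&(w[...,2]<.07)&(w[...,0]>.455)&(w[...,0]<.495)&(abs(w[...,1]+.22)<.04); print("pad",w[m].mean(0).round(4))
a=A["img"][130:420,130:400]; b=B["img"][120:300,200:380]
cv2.imwrite("pics/v4.png",np.hstack([cv2.resize(a,(450,480)),cv2.resize(b,(350,480))])[:,:,::-1])
```

```text
[ 0.4065 -0.2239  0.2453] [-0.34 -0.01  0.05] 22.4833
side0.npz lid 3049 [ 0.654 -0.217  0.216] [ 0.013 -0.011  1.   ] pad [ 0.4757 -0.2231  0.0552]
side0.npz lid 3069 [ 0.654 -0.217  0.216] [ 0.013 -0.012  1.   ] pad [ 0.4758 -0.2226  0.055 ]
scene0.npz lid 1361 [ 0.658 -0.197  0.217] [0.023 0.023 0.999] pad [ 0.4768 -0.2171  0.0567]
scene0.npz lid 1362 [ 0.659 -0.196  0.217] [0.022 0.027 0.999] pad [ 0.4757 -0.2163  0.0565]
```

View pics/v4.png

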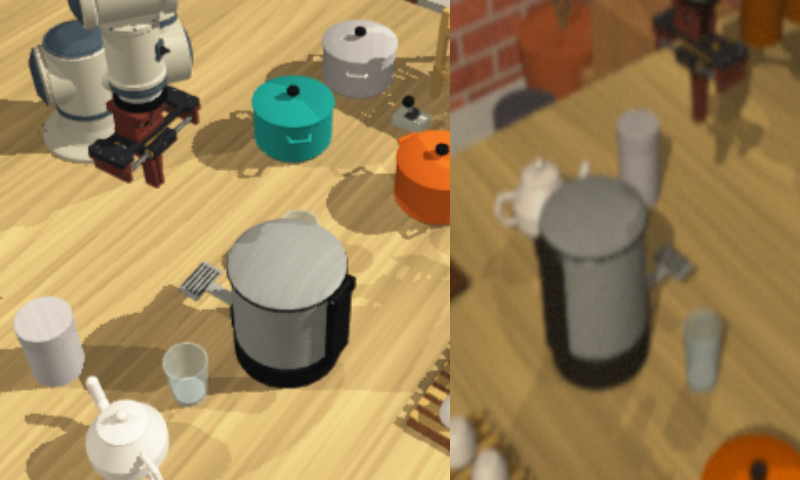

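The lid is shut (288,265 in the left panel), the pad is back up (205,280), the tumblers, teapot and caddy stand as before, and the hand is clear. Handing in.

```bash
python3 -c "
from rig import arm
print(arm.sign_off())"
```

```text
the job is handed in; nothing more can be done
None
```

I opened the bin by its lever, held the lid at the stop for just over three seconds, eased it shut, and handed the job in at 22.5 s.

- **Approach:** I used closed fingertips. I first turned the wrist half round so the wrist camera faced away from the lid.
- **Opening:** I pressed the pad down at about 12 mm/s, slower near the end. At the stop, an extra 1.2 mm of command moved it only 0.2 mm and added 7 N.
- **Hold:** I held there for 3.3 s at about 21 N on the lever.
- **Closing:** I raised the fingers at 4 to 10 mm/s. Every reading showed force on the pad until it faded to zero at the top, and then I backed away.

**Last checks:** The lid plane and pad height are back at their starting values (lid 0.216–0.217 m; pad 0.055 m in the side view and 0.0565 m in the scene view). The force on the hand is about zero. In the pictures, both tumblers, the teapot, the caddy and the pots look unmoved.

**One disagreement:** the depth images gave an open-lid tilt of about 1.17 rad, not the stated 1.22. The lid's top height (0.379 m) does not settle which is right. I relied on the force rise and the TCP height of 21.6 mm, which match the lever being at its stop.

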